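# Prop the drying cabinet's door ajar with its stay

## Task

Air the little white drying cabinet: take the steel stay by its black knob, push the sprung door open with it, and drop the stay's red-ringed hole over the brass peg on the cabinet's top, so that the stay lies down flat on the top and holds the door ajar by itself when you let go. Feel for the peg gently, do not press or shove the stay hard against the cabinet or the peg, and leave the loose things around it alone.

Things in the scene. Friction and masses are not known exactly. Their poses are not given: they have to be found in the camera images.
- cabinet: white sheet-metal drying cabinet fixed to the bench, 200 deep x 240 wide x 90 mm high, flat top 90 mm above the bench. Origin: on the bench; the top reaches from x = -75 (front, where the door is) to x = +125 mm and y = -120 to +120 mm in its axes (x back, y to the left seen from the front, z up).
- door_hinge (a point): point on the door's upright hinge axis at the height of the cabinet's top (cabinet x = -83, y = +112 mm); axes as the cabinet's.
- door (a joint): angle of the front door (aluminium frame with clear pane, 222 mm long from its hinge) in rad: 0 shut, grows to 1.2 as its free edge swings out to cabinet -x. A closing spring pulls it shut: 0.1 N m when shut, 0.5 N m more per rad. With the red hole on the peg it stands at about 0.6 to 0.8, according to where the peg is.
- stay: flat steel stay bar, 22 wide x 6 mm thick, about 250 mm long, 0.16 kg; at the start it lies on the cabinet's top beside the peg. Origin: underside of the bar at its pivot on top of the door; x along the bar from pivot to knob, z up. Four holes 11 mm across at x = 103.5, 133.5, 163.5 (painted red ring) and 193.5 mm. The pivot lets it swing sideways and tip up. Presses of the stay on the cabinet and its peg are to stay below 30 N.
- stay_pivot (a point): the pivot, which joins the stay to the top of the door, 190 mm from the hinge axis along the door; it moves with the door.
- stay_knob (a point): centre of the stay's upright black knob, a cylinder 16 mm across and 40 mm high on the bar 235 mm from the pivot; this point is 26 mm above the bar's underside. Grasp it here from above with any yaw; the knob may turn between the fingers.
- red_hole (a point): centre of the red-ringed hole at the underside of the bar, 163.5 mm from the pivot; axes as the stay's.
- peg_slot (a point): middle of the short slot in the cabinet's top in which the upright brass peg is clamped (cabinet x = -45, y = 0, z = 90 mm). The peg is 8 mm across and stands 10 mm above the top. It is clamped immovably somewhere within 10 mm either way of this point, often well off it, along the slot, which runs in the direction (0.978, 0.208) of cabinet x, y; where exactly is not measured.
- solder_reel: loose teal solder reel, 77 x 57 x 32 mm; leave alone
- sticky_notes: loose yellow note pad, 75 x 75 x 13 mm; leave alone
- screw_dish: loose round steel screw dish, 65 mm across, 14 mm high; leave alone
- screwdriver_red: loose red screwdriver, 157 mm long; leave alone

How it is judged:
By the outcome, as a careful person would: the job done as asked, in the order asked, and still so for the second after the job is handed in, with the robot touching nothing.
It also fails if it takes over 72 s, if anything falls off the work surface, if the arm or the gripper's body presses on something with over 40 N, if the wrist force passes 120 N, or if a joint passes its speed limit or range.

## Robot

A 6-joint arm with a two-finger parallel gripper is mounted at the origin on a cart in front of the work surface, level with it; the furniture and walls round the work are solid. World frame = base frame: x ahead of the robot, y to its left, z up, the work surface at z = 0. Lengths are in m, angles in rad, forces in N, time in s.
With the tool pointing down it reaches from about 0.275 to 0.975 m from the base axis. Payload 8.4 kg.
Tool frame: the origin (TCP) lies at the very end of the fingers, on their centre line; the grasp point (between the pads) lies 19 mm behind it; z points along the fingers, y is the line along which they close (so a half turn about z gives the same grasp; the last joint's range is limited). The gripper opens to 92 mm and grips with 3 to 60 N. Pads are 20 mm wide; open, the fingers measure 128 mm over their backs; the gripper's body (75 mm by 189 mm) begins 69 mm behind the grasp point.
Start: joints at [-1.295, 0.353, 1.633, -0, 1.155, -0.002], TCP at [0.171, -0.601, 0.188] pointing down, gripper open.
Joint ranges: [-2.63, 2.63], [-0.92, 2.1], [0.06, 2.66], [-1.3, 4.44], [0, 2.69], [-3.02, 3.02]. Speed limits (rad/s): [2.22, 2.22, 2.79, 3.14, 3.14, 3.14].

## Interface

Orientations are given as a unit quaternion [x, y, z, w].
In Python, from station import bot gives the robot as it stands.
- The arm moves only by the shell command python3 -m crank 'ROWS' [FORCE]. ROWS is JSON, a list of rows, each an object of numbers: "tx", "ty", "tz": the shift along the tool's x, y, z in mm; "twist": the turn about the tool's z in degrees; "jaw": the closure, from 0 (fully open) to 1 (shut). A call has 1 to 5 rows; each row is the pose to reach, as a shift and turn from the pose commanded when the call began, along the tool's axes at that moment; what a row does not reach only later rows make up. A row lasts 1/10 s, in which the tool goes at most 50 mm and 8.59 degrees, less where a joint would pass 70% of its speed; a pose out of reach is approached as far as the arm can. A call with a gripper value outside its range is refused whole. The fingers move at their own pace and stop on an object; FORCE is the grip in N (left out, the last holds). Time passes only in rows, so rows that repeat a pose let the fingers close. It gives the time, the measured TCP pose, the force, the opening and the grip force at its end, in the units of the state.
- bot.get_state(): the state, without advancing time (a new reading comes with each control period).
- bot.read_camera(name): name is "scene" or "top"; returns (picture, depth): 384x512x3 uint8, blue, green, red; 384x512 float32, m along the optical axis (not along the pixel's ray), 0 where there is no reading.
- bot.camera_params(name): a dict with "camera_matrix" (3x3 intrinsics, pixels), "distortion" ([k1, k2, p1, p2, k3] as OpenCV has them; the pictures are not rectified), "world_from_camera" (4x4, takes a point from camera to world coordinates). Camera axes: x right, y up, looking along -z (the intrinsics and any distortion apply to the point x, -y, -z); pixel columns grow to the right and rows downward; lengths in m; the calibration is good to about 2 mm. A picture is of the moment at which its call begins. camera_params takes no time and is no camera call.
- bot.job_done(): hands the job in; it is judged then, once.
The state is a dict: "t": time; "joint_positions": joint angles; "joint_vel": joint speeds; "joint_torque": joint torques, N m; "ee_pos": TCP position; "orientation": TCP orientation; "contact_force": force on the tool from outside, world axes, zero at the start; "ft_torque": the same for the moment, N m; "gripper_width": finger opening in m; "grasp_force": force on a finger pad.
Only numpy, scipy, OpenCV 4.12 (cv2) and the standard library are available. Lean on these libraries where they do the work, as an engineer would, in place of code of your own. Each camera call takes 0.05 s, during which the arm holds its last target. There are 200 camera calls.

## Working session

There is one attempt and no reset: what is moved stays moved. The work goes in short steps, Python scripts to look and compute and a shell command to move; the robot and the scene stay as the last step left them, time stands still between calls to the robot, and variables do not carry over. Pictures are saved under pics/ and viewed, at most 10 in all, crops included, and the job is handed in when it is done.

```bash
mkdir -p pics; ls; python3 - <<'E'
from station import bot
import cv2
for n in("scene","top"):
    p,d=bot.read_camera(n); cv2.imwrite(f"pics/{n}0.png",p)
    import numpy as np; np.save(f"{n}0.npy",d)
    c=bot.camera_params(n);print(c)
print(bot.get_state())
E
```

```text
pics
{'camera_matrix': array([[454.89744191,   0.        , 254.47995131],
       [  0.        , 454.89744191, 185.3446057 ],
       [  0.        ,   0.        ,   1.        ]]), 'distortion': array([0.02219887, 0.        , 0.        , 0.        , 0.        ]), 'world_from_camera': array([[ 0.77559806,  0.25060376, -0.57934913, -0.36491399],
       [-0.63104293,  0.33000024, -0.70205745, -1.01155566],
       [ 0.01524712,  0.91010856,  0.41408928,  0.70329497],
       [ 0.        ,  0.        ,  0.        ,  1.        ]])}
{'camera_matrix': array([[385.86732122,   0.        , 259.06704908],
       [  0.        , 385.86732122, 187.52852711],
       [  0.        ,   0.        ,   1.        ]]), 'distortion': array([0.00301536, 0.        , 0.        , 0.        , 0.        ]), 'world_from_camera': array([[-2.79414746e-02,  9.90363041e-01, -1.35647786e-01,
         3.31241068e-01],
       [-9.99604226e-01, -2.81261943e-02,  5.54913079e-04,
        -4.51413256e-03],
       [-3.26569060e-03,  1.35609606e-01,  9.90756968e-01,
         1.21747778e+00],
       [ 0.00000000e+00,  0.00000000e+00,  0.00000000e+00,
         1.00000000e+00]])}
{'t': 0.1, 'joint_positions': array([-1.29540488e+00,  3.53581093e-01,  1.63403621e+00,  1.58973908e-05,
        1.15522219e+00, -2.36976275e-03]), 'joint_vel': array([ 0.00020848, -0.00220967, -0.0022207 ,  0.00285943,  0.00055108,
        0.00034351]), 'joint_torque': array([ 6.67148743e-04, -5.94908094e+01, -3.34932411e+01,  6.99115125e-02,
        1.83433061e-02, -1.96106171e-07]), 'ee_pos': array([ 0.17127147, -0.60058089,  0.1873475 ]), 'orientation': array([ 9.90371832e-01,  1.38431374e-01, -7.76368738e-05, -6.18608602e-04]), 'contact_force': array([-0.39079844,  0.92432196, -0.72552102]), 'ft_torque': array([ 0.002761  , -0.00836122,  0.03697646]), 'grasp_force': 0.0, 'gripper_width': 0.09237753249753682}
```

View pics/top0.png

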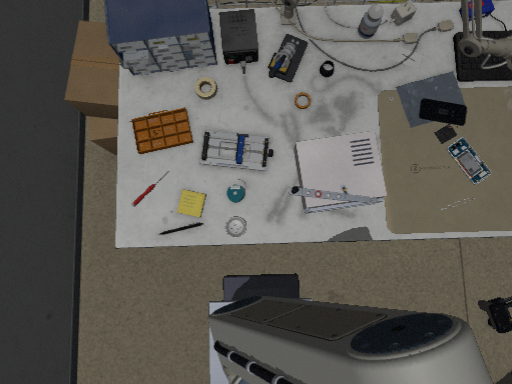

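View pics/scene0.png

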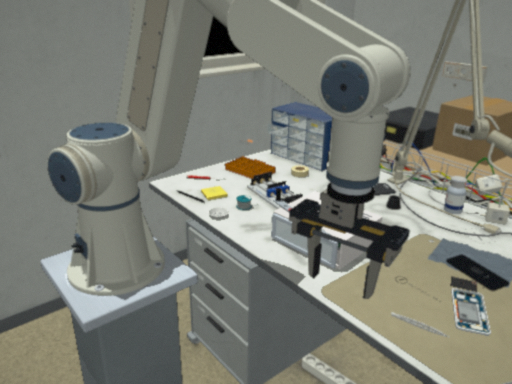

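The top view shows the cabinet around (340,170), with the stay running from the pivot at about (382,199) to the knob at (296,190), the red ring at (318,194), and the peg at about (344,188). In the scene view the gripper partly hides the cabinet.

```bash
cat > h.py <<'E'
import numpy as np, cv2
from station import bot
def ray(n,uv):
    c=bot.camera_params(n);K=c["camera_matrix"];T=c["world_from_camera"]
    p=cv2.undistortPoints(np.array(uv,float).reshape(-1,1,2),K,c["distortion"]).reshape(-1,2)
    d=np.c_[p[:,0],-p[:,1],-np.ones(len(p))]@T[:3,:3].T
    return T[:3,3],d
def onz(n,uv,z):
    o,d=ray(n,uv); return o+d*((z-o[2])/d[:,2])[:,None]
def proj(n,P):
    c=bot.camera_params(n);T=np.linalg.inv(c["world_from_camera"])
    q=np.asarray(P,float).reshape(-1,3)@T[:3,:3].T+T[:3,3]
    q=q*[1,-1,-1]
    return cv2.projectPoints(q,np.zeros(3),np.zeros(3),c["camera_matrix"],c["distortion"])[0].reshape(-1,2)
E
python3 - <<'E'
import cv2,numpy as np
from h import *
p=cv2.imread("pics/top0.png")
c=p[125:220,285:395]
cv2.imwrite("pics/crop0.png",cv2.resize(c,None,fx=7,fy=6.3,interpolation=cv2.INTER_CUBIC) if 0 else cv2.resize(c,None,fx=6,fy=6,interpolation=cv2.INTER_CUBIC))
h=cv2.cvtColor(p,cv2.COLOR_BGR2HSV)
m=((h[...,1]>90)&((h[...,0]<8)|(h[...,0]>172))&(h[...,2]>80)); m[:, :285]=0;m[:,395:]=0;m[:125]=0;m[220:]=0
v,u=np.nonzero(m);print("red",u.mean(),v.mean(),len(u),onz("top",[[u.mean(),v.mean()]],.096))
d=np.load("top0.npy");print(d[170,320],d[160,360])
print(onz("top",[[382,199],[295,190],[344,187]],.096))
E
```

```text
red 318.25 193.625 16 [[ 0.46187673 -0.17770904  0.096     ]]
1.142547 1.1439264
[[ 0.44083521 -0.36273225  0.096     ]
 [ 0.47449151 -0.11017798  0.096     ]
 [ 0.47928128 -0.25406713  0.096     ]]
```

View pics/crop0.png

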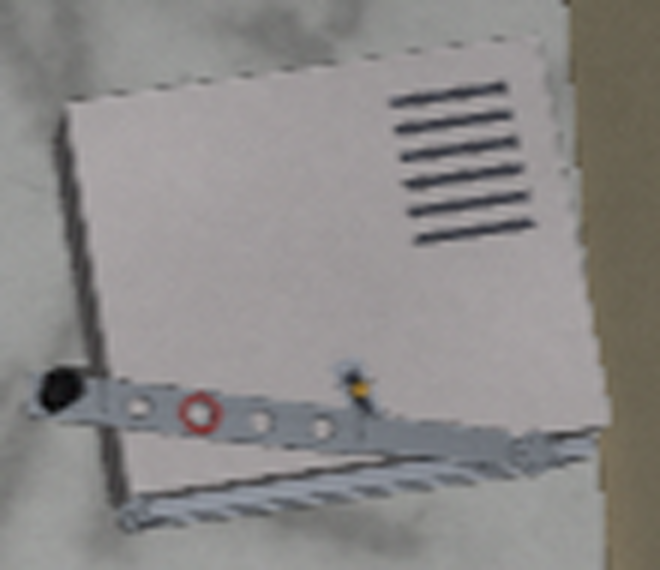

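```bash
python3 - <<'E'
from h import *
f=lambda x,y:[(x+.5)/6-.5+285,(y+.5)/6-.5+125]
P=onz("top",[f(68,103),f(540,38),f(608,425)],.09)[:,:2]
M=np.array([[125,120],[125,-120],[-75,-120]])/1e3
mc,pc=M.mean(0),P.mean(0);U,S,V=np.linalg.svd((M-mc).T@(P-pc));R=V.T@np.diag([1,np.linalg.det(V.T@U.T)])@U.T
t=pc-R@mc;print("cab",t,np.degrees(np.arctan2(R[1,0],R[0,0])),"res",(M@R.T+t-P)*1e3)
w=lambda x,y:R@np.array([x,y])/1e3+t
print("peg meas",onz("top",[f(360,388)],.1),"slot",w(-45,0), "slotdir",R@[.978,.208])
pm=onz("top",[f(360,388)],.1)[0,:2]; print("peg cab",(pm-t)@R*1e3,"along",(pm-w(-45,0))@(R@[.978,.208])*1e3)
print("knob meas",onz("top",[f(62,390)],.136),"pivot meas",onz("top",[f(525,450)],.1))
print("hinge model",w(-83,112),"meas",onz("top",[f(130,513)],.09))
print("pivot model",w(-83,112-190))
print("red",onz("top",[[318.25,193.6]],.096))
np.savez("cab.npz",R=R,t=t)
s=bot.get_state();print(s["ee_pos"],s["t"])
E
```

```text
cab [ 0.51094182 -0.25108496] 6.31525648681351 res [[ 1.10099602  1.33457269]
 [ 0.96116179  0.39208018]
 [-2.06215782 -1.72665287]]
peg meas [[ 0.47208365 -0.25449432  0.1       ]] slot [ 0.4662149  -0.25603492] slotdir [0.94918542 0.31431679]
peg cab [-38.99739311   0.88569448] along 6.054773987707191
knob meas [[ 0.47057533 -0.1062221   0.136     ]] pivot meas [[ 0.43955507 -0.33256349  0.1       ]]
hinge model [ 0.41612561 -0.14889453] meas [[ 0.41514109 -0.14121483  0.09      ]]
pivot model [ 0.43702541 -0.33774155]
red [[ 0.46195032 -0.17771263  0.096     ]]
[ 0.17127147 -0.60058089  0.1873475 ] 0.1
```

```bash
cat >> h.py <<'E'
from scipy.spatial.transform import Rotation as Ro
def togo(x,y,z,b):
    "shift/twist to put the TCP at x,y,z (m) with tool x at bearing b deg"
    s=bot.get_state();R=Ro.from_quat(s["orientation"]).as_matrix()
    d=(np.array([x,y,z])-s["ee_pos"])@R*1e3
    b0=np.degrees(np.arctan2(R[1,0],R[0,0]))
    print("t",round(s["t"],2),"pos",s["ee_pos"].round(4),"bear",round(b0,1),"F",s["contact_force"].round(1),"| tx ty tz",d.round(1),"twist",round((b0-b+180)%360-180,1))
E
python3 -m crank '[{"tx":36,"ty":-34,"tz":-4,"twist":-8},{"tx":72,"ty":-67,"tz":-8,"twist":-16},{"tx":108,"ty":-100,"tz":-12,"twist":-24},{"tx":144,"ty":-133,"tz":-16,"twist":-32},{"tx":180,"ty":-166,"tz":-20,"twist":-40}]' 15
python3 -c "
from h import *
togo(.473,-.106,.18,81)"
```

```text
t 0.1 pos [ 0.1713 -0.6006  0.1873] bear 15.9 F [-0.4  0.9 -0.7] | tx ty tz [ 425.8 -392.9    7.8] twist -65.1$[0]: bad value
```

```bash

python3 -m crank '[{"tx":36,"ty":-34,"tz":-4,"twist":-8,"jaw":0},{"tx":72,"ty":-67,"tz":-8,"twist":-16,"jaw":0},{"tx":108,"ty":-100,"tz":-12,"twist":-24,"jaw":0},{"tx":144,"ty":-133,"tz":-16,"twist":-32,"jaw":0},{"tx":180,"ty":-166,"tz":-20,"twist":-40,"jaw":0}]' 15
python3 -c "
from h import *
togo(.473,-.106,.18,81)"
```

```text
t: 0.6
ee_pos: [0.2994, -0.3901, 0.2079]
orientation: [0.882, 0.471, 0.0, -0.0]
contact_force: [0.3, 0.5, 0.8]
gripper_width: 0.0918
grasp_force: 0.0
t 0.6 pos [ 0.2994 -0.3901  0.2079] bear 56.2 F [0.3 0.5 0.8] | tx ty tz [332.7 -13.7  28. ] twist -24.8
```

```bash

python3 -m crank '[{"tx":48,"ty":-2,"tz":0,"twist":-5,"jaw":0.2},{"tx":96,"ty":-4,"tz":0,"twist":-10,"jaw":0.4},{"tx":144,"ty":-6,"tz":0,"twist":-15,"jaw":0.4},{"tx":192,"ty":-8,"tz":0,"twist":-20,"jaw":0.4},{"tx":240,"ty":-10,"tz":0,"twist":-25,"jaw":0.4}]' >/dev/null
python3 -c "
from h import *
togo(.473,-.106,.18,81)"
```

```text
t 1.1 pos [ 0.4257 -0.1858  0.208 ] bear 81.1 F [ 0.  -1.   0.2] | tx ty tz [86.1 34.4 28. ] twist 0.1
```

```bash

python3 -m crank '[{"tx":40,"ty":15,"tz":0,"twist":0,"jaw":0.4},{"tx":86,"ty":34,"tz":10,"twist":0,"jaw":0.4},{"tx":86,"ty":34,"tz":28,"twist":0,"jaw":0.4},{"tx":86,"ty":34,"tz":28,"twist":0,"jaw":0.4}]' >/dev/null
python3 - <<'E'
from h import *
togo(.473,-.106,.10,81)
p,d=bot.read_camera("scene")
q=proj("scene",[[.473,-.106,.116],[.473,-.106,.136],bot.get_state()["ee_pos"],[.472,-.2545,.1]]);print(q)
u,v=q[0].astype(int)
x0,y0=u-40,v-60
cv2.imwrite("pics/s1.png",cv2.resize(p[y0:y0+90,x0:x0+120],None,fx=6,fy=6,interpolation=cv2.INTER_CUBIC));print(x0,y0)
E
```

```text
t 1.5 pos [ 0.4711 -0.1064  0.178 ] bear 81.1 F [ 0.  -1.  -0.1] | tx ty tz [ 0.7  2.1 78. ] twist 0.1
[[277.64841268 193.90846621]
 [277.89206087 187.85455186]
 [278.33010532 174.86679044]
 [312.77212015 217.5148993 ]]
237 133
```

View pics/s1.png

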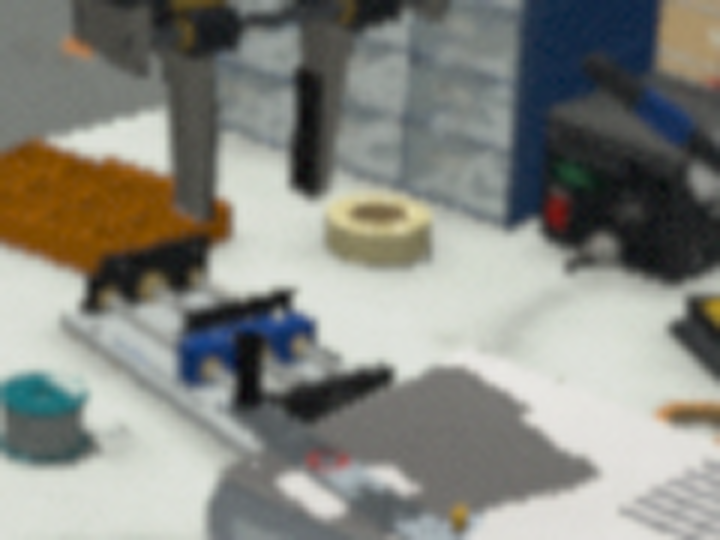

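The scene crop puts the knob at about pixel (278.5,194.3), against a predicted (277.6,193.9). The peg is at about (313.5,219.3). The estimates hold, so I'll descend and grip.

```bash

python3 -m crank '[{"tx":1,"ty":2,"tz":40,"twist":0,"jaw":0.4},{"tx":1,"ty":2,"tz":60,"twist":0,"jaw":0.4},{"tx":1,"ty":2,"tz":75,"twist":0,"jaw":0.4},{"tx":1,"ty":2,"tz":75,"twist":0,"jaw":0.4},{"tx":1,"ty":2,"tz":75,"twist":0,"jaw":0.5}]' 8
python3 -m crank '[{"tx":0,"ty":0,"tz":0,"twist":0,"jaw":0.7},{"tx":0,"ty":0,"tz":0,"twist":0,"jaw":0.85},{"tx":0,"ty":0,"tz":0,"twist":0,"jaw":1},{"tx":0,"ty":0,"tz":0,"twist":0,"jaw":1},{"tx":0,"ty":0,"tz":0,"twist":0,"jaw":1}]' 8
python3 -m crank '[{"tx":0,"ty":0,"tz":0,"twist":0,"jaw":1},{"tx":0,"ty":0,"tz":0,"twist":0,"jaw":1}]' 12
python3 -c "
from h import *
p,d=bot.read_camera('top')
cv2.imwrite('pics/t2.png',cv2.resize(p[120:230,270:410],None,fx=5,fy=5,interpolation=cv2.INTER_CUBIC))"
```

```text
t: 2.05
ee_pos: [0.4746, -0.1083, 0.1058]
orientation: [0.761, 0.648, 0.0, 0.0]
contact_force: [0.3, 0.7, 0.4]
gripper_width: 0.049
grasp_force: 0.0
t: 2.55
ee_pos: [0.4745, -0.1075, 0.1053]
orientation: [0.761, 0.649, 0.0, 0.0]
contact_force: [-1.2, -0.7, 3.7]
gripper_width: 0.0176
grasp_force: 8.0
t: 2.75
ee_pos: [0.4745, -0.1075, 0.1053]
orientation: [0.761, 0.649, 0.0, 0.0]
contact_force: [-2.2, -0.9, 5.4]
gripper_width: 0.0166
grasp_force: 12.0
```

```bash
cat >> h.py <<'E'
C=np.load("cab.npz");RC,tC=C["R"],C["t"]
B0=np.degrees(np.arctan2(RC[1,0],RC[0,0]))
hinge=tC+RC@[-.083,.112]
ZG=.0195 # TCP to grasp point along tool z
ZB=.090
def piv(th): return hinge+RC@(.190*np.array([-np.sin(th),-np.cos(th)]))
HG=.0347 # grasp point above the bar's underside
def knob(th,b,a):
    "TCP for door th, bar bearing b (deg, world), tilt a (deg)"
    a=np.radians(a);b=np.radians(b)
    r=.235*np.cos(a)-HG*np.sin(a)
    return np.r_[piv(th)+r*np.array([np.cos(b),np.sin(b)]),ZB+.235*np.sin(a)+HG*np.cos(a)-ZG]
def rows(*W):
    "print each waypoint (th,b,a) as a row from the present pose"
    for w in W:
        print(w,knob(*w).round(3)); togo(*knob(*w),w[1])
def solve(peg):
    from scipy.optimize import brentq
    th=brentq(lambda t:np.linalg.norm(peg-piv(t))-.1635,.2,1.1);d=peg-piv(th)
    return th,np.degrees(np.arctan2(d[1],d[0]))
E
python3 - <<'E'
from h import *
o1,d1=ray("top",[[344.5,189.2]]);o2,d2=ray("scene",[[313.5,219.3]])
d1,d2=d1[0],d2[0];A=np.c_[d1,-d2];s=np.linalg.lstsq(A,o2-o1,rcond=None)[0];print("peg tri",o1+s[0]*d1,o2+s[1]*d2)
p=onz("top",[[344.5,189.2]],.1)[0,:2]; print(solve(p))
for k in (-10,-5,0,5,10):
    q=tC+RC@(np.array([-.045,0])+k/1e3*np.array([.978,.208]));print(k,q,solve(q))
rows((0,80.6,0),(.03,80.6,5),(.04,80.6,10.5),(.06,73,11),(.06,65,11),(.06,57,11))
E
```

```text
peg tri [ 0.47295962 -0.25553892  0.09427735] [ 0.47370148 -0.2561729   0.09451264]
(0.6440577742312766, np.float64(20.85184577493644))
-10 [ 0.45672304 -0.25917808] (0.7825781799494094, np.float64(13.570586414486062))
-5 [ 0.46146897 -0.2576065 ] (0.739875706759413, np.float64(15.921745902327707))
0 [ 0.4662149  -0.25603492] (0.6972269040421087, np.float64(18.195382028434473))
5 [ 0.47096082 -0.25446333] (0.6547690714518756, np.float64(20.384465402101448))
10 [ 0.47570675 -0.25289175] (0.6126279647625182, np.float64(22.482963394128177))
(0, 80.6, 0) [ 0.475 -0.106  0.105]
t 2.8 pos [ 0.4746 -0.1075  0.1053] bear 80.9 F [-1.6 -0.3  5.7] | tx ty tz [1.7 0.6 0.1] twist 0.3
(0.03, 80.6, 5) [ 0.469 -0.11   0.126]
t 2.8 pos [ 0.4746 -0.1075  0.1053] bear 80.9 F [-1.6 -0.3  5.7] | tx ty tz [ -3.7  -5.  -20.3] twist 0.3
(0.04, 80.6, 10.5) [ 0.466 -0.117  0.147]
t 2.8 pos [ 0.4746 -0.1075  0.1053] bear 80.9 F [-1.6 -0.3  5.7] | tx ty tz [-10.4  -6.8 -42.2] twist 0.3
(0.06, 73, 11) [ 0.491 -0.124  0.149]
t 2.8 pos [ 0.4746 -0.1075  0.1053] bear 80.9 F [-1.6 -0.3  5.7] | tx ty tz [-14.1  19.1 -44.1] twist 7.9
(0.06, 65, 11) [ 0.52  -0.136  0.149]
t 2.8 pos [ 0.4746 -0.1075  0.1053] bear 80.9 F [-1.6 -0.3  5.7] | tx ty tz [-20.5  49.7 -44.1] twist 15.9
(0.06, 57, 11) [ 0.548 -0.151  0.149]
t 2.8 pos [ 0.4746 -0.1075  0.1053] bear 80.9 F [-1.6 -0.3  5.7] | tx ty tz [-31.2  79.  -44.1] twist 23.9
```

View pics/t2.png

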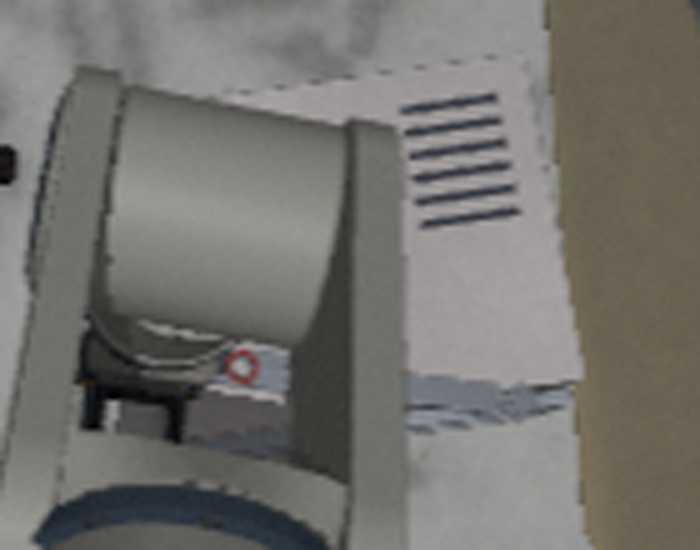

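The arm's wrist hides the middle of the top view, but the red ring is visible at crop (242,367) and the fingers are around the knob. Next I'll lift and swing.

```bash

python3 -m crank '[{"tx":-1,"ty":-1,"tz":-10,"twist":0,"jaw":1},{"tx":-4,"ty":-3,"tz":-20,"twist":0,"jaw":1},{"tx":-7,"ty":-5,"tz":-31,"twist":0,"jaw":1},{"tx":-10,"ty":-6,"tz":-42,"twist":0,"jaw":1},{"tx":-10,"ty":-6,"tz":-42,"twist":0,"jaw":1}]' 12
python3 - <<'E'
from h import *
rows((.06,73,11),(.06,65,11),(.06,57,11),(.06,49,11),(.06,41,11))
E
```

```text
t: 3.3
ee_pos: [0.4677, -0.1178, 0.1491]
orientation: [0.761, 0.649, 0.0, 0.002]
contact_force: [-0.5, -3.5, -3.4]
gripper_width: 0.0165
grasp_force: 12.0
(0.06, 73, 11) [ 0.491 -0.124  0.149]
t 3.3 pos [ 0.4677 -0.1178  0.1491] bear 80.9 F [-0.5 -3.5 -3.4] | tx ty tz [-2.8 24.2 -0.3] twist 7.9
(0.06, 65, 11) [ 0.52  -0.136  0.149]
t 3.3 pos [ 0.4677 -0.1178  0.1491] bear 80.9 F [-0.5 -3.5 -3.4] | tx ty tz [-9.3 54.8 -0.2] twist 15.9
(0.06, 57, 11) [ 0.548 -0.151  0.149]
t 3.3 pos [ 0.4677 -0.1178  0.1491] bear 80.9 F [-0.5 -3.5 -3.4] | tx ty tz [-19.9  84.2  -0.1] twist 23.9
(0.06, 49, 11) [ 0.573 -0.17   0.149]
t 3.3 pos [ 0.4677 -0.1178  0.1491] bear 80.9 F [-0.5 -3.5 -3.4] | tx ty tz [-34.6 111.8   0. ] twist 31.9
(0.06, 41, 11) [ 0.595 -0.192  0.149]
t 3.3 pos [ 0.4677 -0.1178  0.1491] bear 80.9 F [-0.5 -3.5 -3.4] | tx ty tz [-5.290e+01  1.371e+02  1.000e-01] twist 39.9
```

```bash

python3 -m crank '[{"tx":-1,"ty":12,"tz":0,"twist":4,"jaw":1},{"tx":-3,"ty":24,"tz":0,"twist":8,"jaw":1},{"tx":-6,"ty":39,"tz":0,"twist":12,"jaw":1},{"tx":-9,"ty":55,"tz":0,"twist":16,"jaw":1}]' 12
python3 - <<'E'
from h import *
rows((.06,57,11),(.06,49,11),(.08,41,11),(.12,34,11),(.17,27,11))
p,d=bot.read_camera('scene')
cv2.imwrite('pics/s3.png',cv2.resize(p[150:260,230:370],None,fx=5,fy=5,interpolation=cv2.INTER_CUBIC))
E
```

```text
t: 3.7
ee_pos: [0.5206, -0.1339, 0.148]
orientation: [0.845, 0.535, 0.001, 0.0]
contact_force: [0.3, 0.5, -1.2]
gripper_width: 0.0167
grasp_force: 12.0
(0.06, 57, 11) [ 0.548 -0.151  0.149]
t 3.7 pos [ 0.5206 -0.1339  0.148 ] bear 64.7 F [ 0.3  0.5 -1.2] | tx ty tz [-3.6 31.7 -1.3] twist 7.7
(0.06, 49, 11) [ 0.573 -0.17   0.149]
t 3.7 pos [ 0.5206 -0.1339  0.148 ] bear 64.7 F [ 0.3  0.5 -1.2] | tx ty tz [-10.   62.3  -1.3] twist 15.7
(0.08, 41, 11) [ 0.591 -0.192  0.149]
t 3.7 pos [ 0.5206 -0.1339  0.148 ] bear 64.7 F [ 0.3  0.5 -1.2] | tx ty tz [-22.3  88.3  -1.3] twist 23.7
(0.12, 34, 11) [ 0.6   -0.214  0.149]
t 3.7 pos [ 0.5206 -0.1339  0.148 ] bear 64.7 F [ 0.3  0.5 -1.2] | tx ty tz [-38.1 105.8  -1.3] twist 30.7
(0.17, 27, 11) [ 0.604 -0.237  0.149]
t 3.7 pos [ 0.5206 -0.1339  0.148 ] bear 64.7 F [ 0.3  0.5 -1.2] | tx ty tz [-57.3 119.7  -1.3] twist 37.7
```

View pics/s3.png

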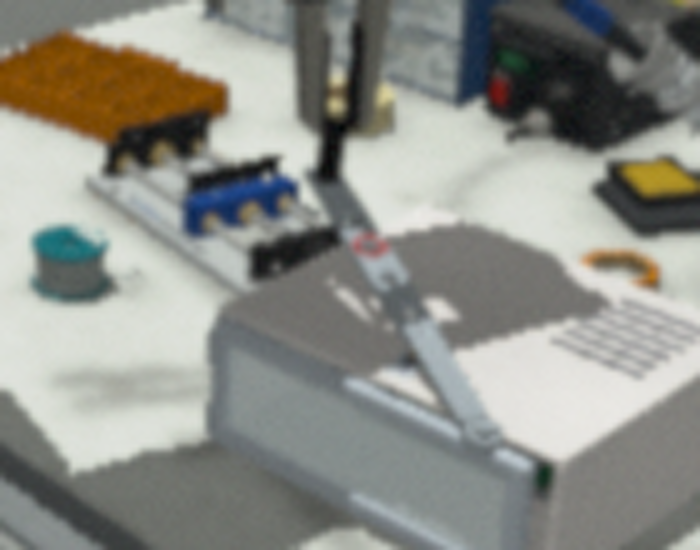

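The stay is tipped up and held by the knob, with the fingers at crop (335,120) and the knob below them. The red ring is at (370,245) and the bar is over the peg at about (408,358). I'll keep swinging.

```bash

python3 -m crank '[{"tx":-4,"ty":32,"tz":-1,"twist":8,"jaw":1},{"tx":-10,"ty":62,"tz":-1,"twist":16,"jaw":1},{"tx":-22,"ty":88,"tz":-1,"twist":24,"jaw":1},{"tx":-38,"ty":106,"tz":-1,"twist":31,"jaw":1},{"tx":-57,"ty":120,"tz":-1,"twist":38,"jaw":1}]' 12
python3 - <<'E'
from h import *
rows((.25,24,10),(.34,22,9),(.43,21,9),(.54,21,8),(.63,21,8))
E
```

```text
t: 4.25
ee_pos: [0.6055, -0.2369, 0.1488]
orientation: [0.973, 0.231, 0.001, -0.0]
contact_force: [1.2, 1.2, -0.8]
gripper_width: 0.0168
grasp_force: 12.0
(0.25, 24, 10) [ 0.596 -0.245  0.145]
t 4.25 pos [ 0.6055 -0.2369  0.1488] bear 26.7 F [ 1.2  1.2 -0.8] | tx ty tz [-12.7   3.1   3.3] twist 2.7
(0.34, 22, 9) [ 0.583 -0.249  0.142]
t 4.25 pos [ 0.6055 -0.2369  0.1488] bear 26.7 F [ 1.2  1.2 -0.8] | tx ty tz [-25.5   0.7   7.2] twist 4.7
(0.43, 21, 9) [ 0.568 -0.248  0.142]
t 4.25 pos [ 0.6055 -0.2369  0.1488] bear 26.7 F [ 1.2  1.2 -0.8] | tx ty tz [-38.5  -6.9   7.2] twist 5.7
(0.54, 21, 8) [ 0.55  -0.24   0.138]
t 4.25 pos [ 0.6055 -0.2369  0.1488] bear 26.7 F [ 1.2  1.2 -0.8] | tx ty tz [-51.2 -22.3  11.1] twist 5.7
(0.63, 21, 8) [ 0.535 -0.232  0.138]
t 4.25 pos [ 0.6055 -0.2369  0.1488] bear 26.7 F [ 1.2  1.2 -0.8] | tx ty tz [-61.3 -36.1  11.1] twist 5.7
```

```bash

python3 -m crank '[{"tx":-13,"ty":3,"tz":3,"twist":3,"jaw":1},{"tx":-26,"ty":1,"tz":6,"twist":5,"jaw":1},{"tx":-39,"ty":-7,"tz":6,"twist":6,"jaw":1},{"tx":-51,"ty":-22,"tz":7,"twist":6,"jaw":1},{"tx":-61,"ty":-36,"tz":8,"twist":6,"jaw":1}]' 15
python3 - <<'E'
from h import *
rows((.64,21,6),(.64,21,4),(.64,21,0))
for i in range(2):
  n=['scene','top'][i]
  p,d=bot.read_camera(n); cv2.imwrite(f'pics/{n}4.png',p)
a=cv2.imread('pics/scene4.png')[160:270,230:370];b=cv2.imread('pics/top4.png')[125:225,285:405]
a=cv2.resize(a,(700,550),interpolation=cv2.INTER_CUBIC)[:300]; b=cv2.resize(b,(360,300),interpolation=cv2.INTER_CUBIC)
a=cv2.resize(cv2.imread('pics/scene4.png')[160:270,230:370],(420,330),interpolation=cv2.INTER_CUBIC)
b=cv2.resize(b,(380,330))
cv2.imwrite('pics/c4.png',np.hstack([a,b]))
E
```

```text
t: 4.75
ee_pos: [0.5328, -0.2312, 0.1406]
orientation: [0.983, 0.182, 0.001, -0.0]
contact_force: [3.0, 1.2, 0.2]
gripper_width: 0.0161
grasp_force: 15.0
(0.64, 21, 6) [ 0.535 -0.23   0.13 ]
t 4.75 pos [ 0.5328 -0.2312  0.1406] bear 20.9 F [3.  1.2 0.2] | tx ty tz [ 2.2 -0.  11. ] twist -0.1
(0.64, 21, 4) [ 0.537 -0.23   0.122]
t 4.75 pos [ 0.5328 -0.2312  0.1406] bear 20.9 F [3.  1.2 0.2] | tx ty tz [ 4.1 -0.  19.1] twist -0.1
(0.64, 21, 0) [ 0.54  -0.229  0.105]
t 4.75 pos [ 0.5328 -0.2312  0.1406] bear 20.9 F [3.  1.2 0.2] | tx ty tz [ 7.1 -0.  35.4] twist -0.1
```

View pics/c4.png

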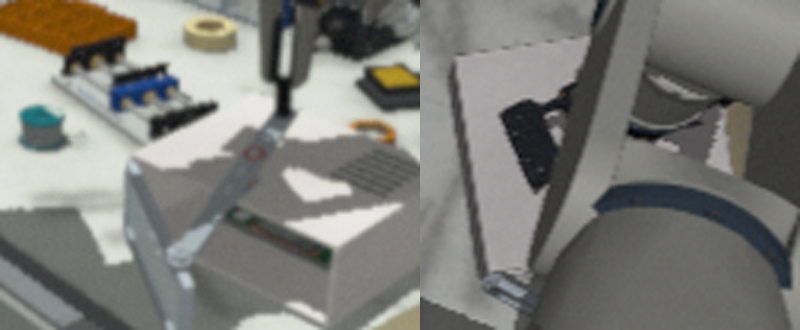

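The scene view on the left shows the door open, the ring at scene pixel (314,211) and the brass peg just beyond the bar edge at (314,221). The arm blocks the top view. I'll lower to just above the peg and compare in the scene camera.

```bash

python3 -m crank '[{"tx":1,"ty":0,"tz":4,"twist":0,"jaw":1},{"tx":2,"ty":0,"tz":8,"twist":0,"jaw":1},{"tx":3,"ty":0,"tz":12,"twist":0,"jaw":1},{"tx":3,"ty":0,"tz":15,"twist":0,"jaw":1},{"tx":3,"ty":0,"tz":15,"twist":0,"jaw":1}]' 15
cat >> h.py <<'E'
def look(name):
    p,d=bot.read_camera("scene")
    h=cv2.cvtColor(p,cv2.COLOR_BGR2HSV).astype(int)
    roi=np.zeros(p.shape[:2],bool);roi[190:240,290:340]=1
    H,S,V=h[...,0],h[...,1],h[...,2]
    r=roi&((H<8)|(H>170))&(S>70);y=roi&(H>12)&(H<32)&(S>90)
    for k,m in(("red",r),("brass",y)):
        v,u=np.nonzero(m); print(k,len(u),(round(u.mean(),2),round(v.mean(),2)) if len(u) else None)
    cv2.imwrite(f"pics/{name}.png",cv2.resize(p[190:240,285:345],None,fx=10,fy=10,interpolation=cv2.INTER_CUBIC))
E
python3 - <<'E'
from h import *
togo(.54,-.229,.105,21)
look("s5")
for z in (.096,.11): print(z,proj("scene",[[.473,-.2553,z]]))
th,b=solve(np.array([.473,-.2553]));print(th,b,knob(th,b,4.5))
E
```

```text
t: 5.35
ee_pos: [0.5364, -0.2307, 0.1241]
orientation: [0.983, 0.182, -0.001, -0.0]
contact_force: [3.0, 0.6, -1.0]
gripper_width: 0.0163
grasp_force: 15.0
t 5.35 pos [ 0.5364 -0.2307  0.1241] bear 20.9 F [ 3.   0.6 -1. ] | tx ty tz [ 4.  -0.3 19.1] twist -0.1
red 1 (np.float64(311.0), np.float64(214.0))
brass 0 None
0.096 [[313.13367618 218.78446398]]
0.11 [[313.47858398 214.34252065]]
0.6411559507305317 20.56705268247666 [ 0.53671546 -0.23139274  0.12353092]
```

View pics/s5.png

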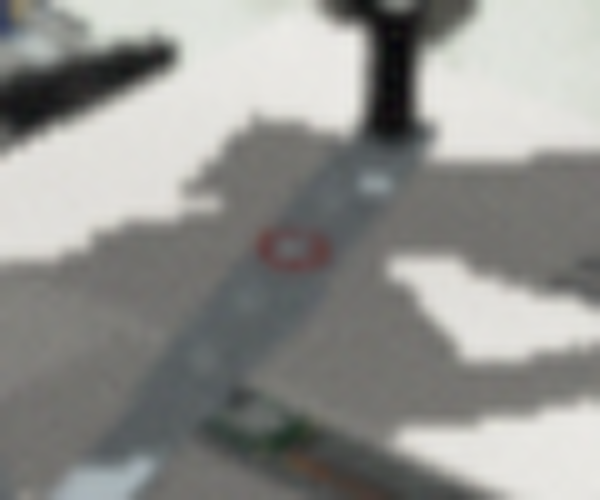

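Ring at scene pixel (313.9,214.4), where a ring exactly over the peg estimate would show at (313.5,214.7). That is aligned within about a pixel, so I'll lower gently and feel for the peg.

```bash

python3 -m crank '[{"tx":0.5,"ty":0,"tz":1,"twist":0,"jaw":1},{"tx":0.5,"ty":0,"tz":2,"twist":0,"jaw":1},{"tx":1,"ty":0,"tz":3,"twist":0,"jaw":1},{"tx":1,"ty":0,"tz":4,"twist":0,"jaw":1},{"tx":1,"ty":0,"tz":4,"twist":0,"jaw":1}]' 15
python3 -m crank '[{"tx":0.3,"ty":0,"tz":1,"twist":0,"jaw":1},{"tx":0.5,"ty":0,"tz":2,"twist":0,"jaw":1},{"tx":0.7,"ty":0,"tz":3,"twist":0,"jaw":1},{"tx":0.7,"ty":0,"tz":3,"twist":0,"jaw":1}]' 15
```

```text
t: 5.9
ee_pos: [0.5374, -0.2305, 0.1209]
orientation: [0.983, 0.181, -0.0, -0.0]
contact_force: [3.9, 1.4, -0.8]
gripper_width: 0.0163
grasp_force: 15.0
t: 6.3
ee_pos: [0.5376, -0.2302, 0.1176]
orientation: [0.983, 0.182, -0.0, -0.0]
contact_force: [2.2, 1.3, -1.0]
gripper_width: 0.0163
grasp_force: 15.0
```

```bash

python3 -m crank '[{"tx":0.3,"ty":0,"tz":1,"twist":0,"jaw":1},{"tx":0.5,"ty":0,"tz":2,"twist":0,"jaw":1},{"tx":0.5,"ty":0,"tz":3,"twist":0,"jaw":1},{"tx":0.5,"ty":0,"tz":3,"twist":0,"jaw":1}]' 15
python3 -m crank '[{"tx":0.3,"ty":0,"tz":1,"twist":0,"jaw":1},{"tx":0.5,"ty":0,"tz":2,"twist":0,"jaw":1},{"tx":0.5,"ty":0,"tz":2,"twist":0,"jaw":1}]' 15
```

```text
t: 6.7
ee_pos: [0.5383, -0.23, 0.1147]
orientation: [0.983, 0.182, -0.0, -0.0]
contact_force: [0.9, 0.5, -0.8]
gripper_width: 0.0161
grasp_force: 15.0
t: 7.0
ee_pos: [0.5387, -0.2299, 0.1127]
orientation: [0.983, 0.182, -0.0, -0.0]
contact_force: [-1.0, -0.4, -0.7]
gripper_width: 0.0164
grasp_force: 15.0
```

The axial load has moved from the tool to the peg, so the hole has dropped over it. I'll keep lowering without pulling.

```bash

python3 -m crank '[{"tx":0,"ty":0,"tz":1,"twist":0,"jaw":1},{"tx":0,"ty":0,"tz":2,"twist":0,"jaw":1},{"tx":0,"ty":0,"tz":3,"twist":0,"jaw":1},{"tx":0,"ty":0,"tz":3,"twist":0,"jaw":1}]' 15
python3 -m crank '[{"tx":0,"ty":0,"tz":1,"twist":0,"jaw":1},{"tx":0,"ty":0,"tz":2,"twist":0,"jaw":1},{"tx":0,"ty":0,"tz":2,"twist":0,"jaw":1}]' 15
python3 -c "
from h import *
look('s6')"
```

```text
t: 7.4
ee_pos: [0.5391, -0.2299, 0.1099]
orientation: [0.983, 0.182, 0.0, -0.0]
contact_force: [0.2, 1.3, -1.1]
gripper_width: 0.0166
grasp_force: 15.0
t: 7.7
ee_pos: [0.5394, -0.2299, 0.108]
orientation: [0.983, 0.182, 0.0, 0.0]
contact_force: [2.7, 1.3, -0.5]
gripper_width: 0.0164
grasp_force: 15.0
red 4 (np.float64(314.25), np.float64(218.0))
brass 5 (np.float64(313.2), np.float64(218.4))
```

View pics/s6.png

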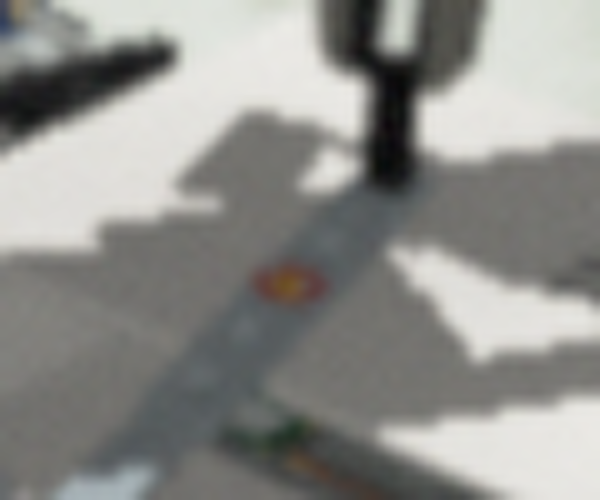

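Brass now fills the red ring at crop (290,284), so the peg is in the red hole. I'll lower the last few millimetres.

```bash

python3 -m crank '[{"tx":0,"ty":0,"tz":1,"twist":0,"jaw":1},{"tx":0,"ty":0,"tz":2,"twist":0,"jaw":1},{"tx":0,"ty":0,"tz":2,"twist":0,"jaw":1}]' 15
python3 -m crank '[{"tx":0,"ty":0,"tz":1,"twist":0,"jaw":1},{"tx":0,"ty":0,"tz":1,"twist":0,"jaw":1}]' 15
```

```text
t: 8.05
ee_pos: [0.5394, -0.2299, 0.106]
orientation: [0.983, 0.182, 0.0, 0.0]
contact_force: [2.2, 1.9, -0.3]
gripper_width: 0.0163
grasp_force: 15.0
t: 8.25
ee_pos: [0.5395, -0.23, 0.1054]
orientation: [0.983, 0.181, 0.0, 0.0]
contact_force: [3.1, 1.7, 3.0]
gripper_width: 0.0163
grasp_force: 15.0
```

```bash

python3 -m crank '[{"tx":0,"ty":0,"tz":0,"twist":0,"jaw":0.8},{"tx":0,"ty":0,"tz":0,"twist":0,"jaw":0.6},{"tx":0,"ty":0,"tz":0,"twist":0,"jaw":0.5},{"tx":0,"ty":0,"tz":0,"twist":0,"jaw":0.5},{"tx":0,"ty":0,"tz":0,"twist":0,"jaw":0.5}]' 3
python3 -m crank '[{"tx":0,"ty":0,"tz":-15,"twist":0,"jaw":0.5},{"tx":0,"ty":0,"tz":-30,"twist":0,"jaw":0.5},{"tx":0,"ty":0,"tz":-60,"twist":0,"jaw":0.5},{"tx":0,"ty":0,"tz":-100,"twist":0,"jaw":0.5},{"tx":0,"ty":0,"tz":-140,"twist":0,"jaw":0.5}]'
python3 -m crank '[{"tx":0,"ty":45,"tz":0,"twist":0,"jaw":0.5},{"tx":0,"ty":90,"tz":0,"twist":0,"jaw":0.5},{"tx":0,"ty":135,"tz":0,"twist":0,"jaw":0.5},{"tx":0,"ty":180,"tz":0,"twist":0,"jaw":0.5},{"tx":0,"ty":225,"tz":0,"twist":0,"jaw":0.5}]'
python3 - <<'E'
from h import *
P=[]
for n,r in(("scene",(160,270,240,380)),("top",(120,230,280,420))):
    p,d=bot.read_camera(n);a=p[r[0]:r[1],r[2]:r[3]];P.append(cv2.resize(a,(400,314),interpolation=cv2.INTER_CUBIC))
cv2.imwrite("pics/end.png",np.hstack(P))
E
```

```text
t: 8.75
ee_pos: [0.5386, -0.2299, 0.1048]
orientation: [0.983, 0.181, -0.0, -0.0]
contact_force: [-0.2, -0.4, -0.8]
gripper_width: 0.0454
grasp_force: 0.0
t: 9.25
ee_pos: [0.5389, -0.2299, 0.2479]
orientation: [0.983, 0.182, 0.0, 0.0]
contact_force: [1.1, -0.4, -0.1]
gripper_width: 0.0459
grasp_force: 0.0
t: 9.75
ee_pos: [0.62, -0.4419, 0.2472]
orientation: [0.983, 0.182, 0.001, 0.001]
contact_force: [1.3, 0.5, 1.3]
gripper_width: 0.0459
grasp_force: 0.0
```

View pics/end.png

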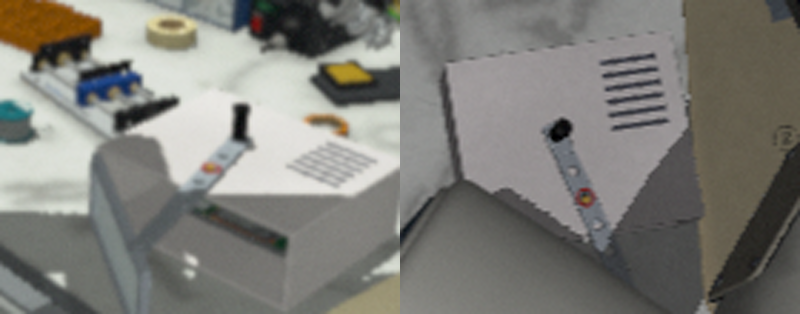

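Both views show the stay lying flat, brass inside the red ring (scene crop (211,168), top crop (585,198)), the knob upright and the door held ajar with the robot clear.

```bash
python3 -c "
from station import bot
print(bot.job_done())"
```

```text
the job is handed in; nothing more can be done
None
```

The stay's red-ringed hole is over the brass peg, the stay lies flat on the cabinet's top and holds the door ajar by itself, and the job is handed in at about 10 s with wrist-force readings under 7 N and none of the loose things approached.

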